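Cover the baking dish with the wooden cover that fits

TASK

Cover the white baking dish with the one of the three flat wooden covers on the low wooden shelf that fits its mouth. Bring the dish, kept upright, up to the shelf, in line with that cover, and slide the cover (do not pick it up) across onto the dish until its step drops into the mouth and it lies level on the rim all round, the dish standing on the worktop. Leave the other two covers lying where they are, and do not disturb the spice jar and the drinking glass.

Things in the scene. Friction and masses are not known exactly. Their poses are not given: they have to be found in the camera images.
- riser: Low wooden shelf on the worktop, fixed; board 140 mm deep (its x), 494 mm long (its y), 14 mm thick, top 58 mm above the worktop, on two end panels. Origin: centre of its underside, on the worktop; its -x edge is its front and faces the robot. The three covers lie on it in a row along its y, about 162 mm apart, in any order.
- riser_front (a point): Middle of the front edge of the shelf's top (height 58 mm); x of this frame points from front to back of the shelf, y along the shelf.
- cover_mid: The cover that fits: flat round wooden disc, no knob, the middle of three sizes. Plate 140 mm across, 10 mm thick, edge bevelled below (upright from 9 to 16 mm up); under it a centred step 105 mm across, 6 mm deep, on which it lies; 16 mm high in all, 0.1 kg. Origin: centre of the step's underside, z up. Seated, its origin is 50 mm above the dish's.
- cover_small: Look-alike cover, too small: plate 106 mm across, step 75 mm, same heights. Origin: centre of the underside of its step. To be left where it is.
- cover_large: Look-alike cover, too large: plate 164 mm across, step 127 mm, same heights. Origin: centre of the underside of its step. To be left where it is.
- dish: White ribbed ceramic baking dish, loose, round, straight-sided: 124 mm across the rim outside, 56 mm high, 0.75 kg, wall 5 mm thick, mouth 112 mm across inside, inner floor 6 mm up. Origin: centre of its underside, z up. It starts on the worktop to the right of the shelf.
- dish_rim (a point): Centre of the dish's mouth, at the height of the rim (56 mm above the dish's origin), 2 mm below the shelf's top when the dish stands on the worktop.
- spice_jar: Small spice jar, 42 mm across, 96 mm high, standing behind to the right; origin at the centre of its underside. To be left alone.
- tumbler: Clear drinking glass standing upside down, 81 mm across, 93 mm high, behind to the right; origin at the centre of its underside. To be left alone.
Mind the look-alikes: they are no part of the job. What is shaped like the cover_mid but blue is not meant.

How it is judged:
By the outcome, as a careful person would: the job done as asked, in the order asked, and still so for the second after the job is handed in, with the robot touching nothing.
It also fails if it takes over 54 s, if anything falls off the work surface, if the arm or the gripper's body presses on something with over 40 N, if the wrist force passes 120 N, or if a joint passes its speed limit or range.

ROBOT

A 7-joint arm with a two-finger parallel gripper is mounted at the origin on a cart in front of the work surface, level with it; the furniture and walls round the work are solid. World frame = base frame: x ahead of the robot, y to its left, z up, the work surface at z = 0. Lengths are in m, angles in rad, forces in N, time in s.
With the tool pointing down it reaches from about 0.4 to 0.85 m from the base axis. Payload 4.5 kg.
Tool frame: the origin (TCP) lies midway between the tips of the shut fingers; the grasp point (between the pads) lies 19 mm behind it; z points along the fingers, y is the line along which they close (so a half turn about z gives the same grasp; the last joint's range is limited). The gripper opens to 88 mm and grips with 3 to 60 N. Pads are 18 mm wide; open, the fingers measure 123 mm over their backs; the gripper's body (75 mm by 187 mm) begins 45 mm behind the grasp point.
Start: joints at [-1.154, 0.689, -0.195, 1.565, 0.157, 0.902, -0.215], TCP at [0.233, 0.58, 0.239] pointing down, gripper open.
Joint ranges: [-3.01, 3.01], [-0.46, 2.08], [-1.47, 1.51], [0.13, 2.56], [-1, 4.14], [0.04, 2.09], [-2.66, 2.66]. Speed limits (rad/s): [2.57, 2.57, 3.14, 3.14, 3.14, 3.14, 3.14].

INTERFACE

Orientations are given as a unit quaternion [x, y, z, w].
In Python, from plant import r gives the robot as it stands.
- The arm moves only by the tool move_arm, never from a script. Its argument "targets" is a list that holds one entry, the list of rows, each a list of 7 numbers: the opening, from 0 (shut) to 1 (fully open), then the shift along the tool's x, y, z in mm, then the turn, a rotation vector about the tool's x, y, z in degrees. In form: [[[claw, dx, dy, dz, ax, ay, az], ...]]. A call has 1 to 10 rows; each row is the pose to reach, as a shift and turn from the pose commanded when the call began, along the tool's axes at that moment; what a row does not reach only later rows make up. A row lasts 1/8 s, in which the tool goes at most 62.5 mm and 10.7 degrees, less where a joint would pass 70% of its speed; a pose out of reach is approached as far as the arm can. A call with a gripper value outside its range is refused whole. The fingers move at their own pace and stop on an object; "newtons" is the grip in N (left out, the last holds). Time passes only in rows, so rows that repeat a pose let the fingers close. It gives the time, the measured TCP pose, the force, the opening and the grip force at its end, in the units of the state.
- r.get_state(): the state, without advancing time (a new reading comes with each control period).
- r.snapshot(name): name is "side" or "top" or "wrist"; returns the picture (384x512x3 uint8, red, green, blue); there is no depth.
- r.camera_info(name): a dict with "fx", "fy", "cx", "cy" (pixels), "k1" (the pictures are not rectified: a ray, as slopes to the right and down, at radius r is drawn at 1 + k1 r^2 times it, then the intrinsics apply), "R" (3x3) and "t" (3): a world point X has camera coordinates R X + t. Camera axes: x right, y down, z forward; pixel columns grow to the right and rows downward; lengths in m; the calibration is good to about 2 mm. A picture is of the moment at which its call begins: read the wrist's pose just before it. camera_info takes no time and is no camera call; for the wrist camera it gives the pose at the moment of the call.
- r.finish_job(): hands the job in; it is judged then, once.
The state is a dict: "clock": time; "q": joint angles; "qd": joint speeds; "joint_torque": joint torques, N m; "tool_pos": TCP position; "eef_rot": TCP orientation; "contact_force": force on the tool from outside, world axes, zero at the start; "moment": the same for the moment, N m; "opening": opening from 0.0 (shut) to 1.0 (fully open); "finger_force": force on a finger pad.
Only numpy, scipy, OpenCV 4.12 (cv2) and the standard library are available. Lean on these libraries where they do the work, as an engineer would, in place of code of your own. Each camera call takes 0.05 s, during which the arm holds its last target. There are 200 camera calls.

## Working session

There is one attempt and no reset: what is moved stays moved. The work goes in short steps, Python scripts to look and compute and a tool call to move; the robot and the scene stay as the last step left them, time stands still between calls to the robot, and variables do not carry over. Pictures are saved under pics/ and viewed, at most 10 in all, crops included, and the job is handed in when it is done.

Besides the shell and the picture viewer there is one more tool, called by a JSON object that holds its "name" and its "arguments", one argument or row to a line. move_arm: Moves the arm, as the interface text tells. Its arguments: {"type":"object","properties":{"targets":{"type":"array","items":{"type":"array","items":{"type":"array","items":{"type":"number"}}}},"newtons":{"type":"number"}},"required":["targets"]}

```bash
ls; mkdir -p pics; cat > h.py <<'E'
import numpy as np, cv2
from plant import r
from scipy.spatial.transform import Rotation as Ro
def snap(n,f=None):
    ci=r.camera_info(n); im=r.snapshot(n)
    if f: cv2.imwrite('pics/'+f,im[:,:,::-1])
    return im,ci
def ray(ci,uv):
    uv=np.atleast_2d(np.asarray(uv,float))
    K=np.array([[ci['fx'],0,ci['cx']],[0,ci['fy'],ci['cy']],[0,0,1]])
    p=cv2.undistortPoints(uv[:,None],K,np.array([ci['k1'],0,0,0,0.]),None).reshape(-1,2)
    R=np.array(ci['R']);t=np.array(ci['t'])
    d=np.c_[p,np.ones(len(p))]@R
    return -R.T@t,d
def plane(ci,uv,z):
    o,d=ray(ci,uv); return o+d*((z-o[2])/d[:,2])[:,None]
def proj(ci,X):
    X=np.atleast_2d(X);c=X@np.array(ci['R']).T+np.array(ci['t']);p=c[:,:2]/c[:,2:]
    p=p*(1+ci['k1']*(p**2).sum(1))[:,None]
    return p*[ci['fx'],ci['fy']]+[ci['cx'],ci['cy']]
E
python3 - <<'E'
from h import *
a,ca=snap('side');b,cb=snap('top')
cv2.imwrite('pics/side0.png',a[:,:,::-1]);cv2.imwrite('pics/top0.png',b[:,:,::-1])
for c in(ca,cb): print({k:np.round(v,3).tolist() for k,v in c.items()})
s=r.get_state();print(s['tool_pos'],s['eef_rot'],s['clock'],s['contact_force'])
E
```

```text
pics
{'fx': 381.398, 'fy': 381.398, 'cx': 259.811, 'cy': 188.561, 'k1': -0.005, 'R': [[0.951, -0.307, -0.024], [-0.147, -0.384, -0.911], [0.271, 0.871, -0.411]], 't': [-0.542, 0.126, 1.008]}
{'fx': 384.539, 'fy': 384.539, 'cx': 251.62, 'cy': 192.892, 'k1': -0.062, 'R': [[-0.02, -1.0, -0.015], [-0.989, 0.022, -0.144], [0.144, 0.012, -0.989]], 't': [-0.062, 0.565, 1.284]}
[0.23331256 0.57919225 0.23798796] [ 1.90223131e-01  9.81740523e-01 -8.37734059e-04 -6.76843778e-05] 0.1 [-0.4027404   0.55626979  0.04134439]
```

View pics/side0.png

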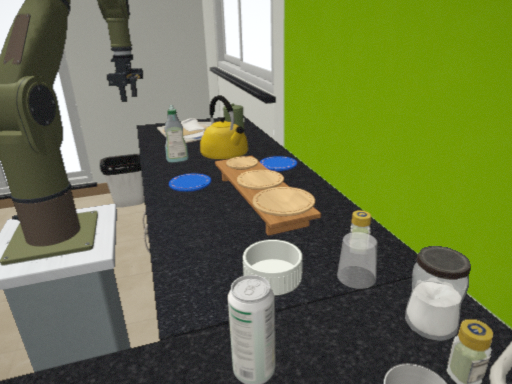

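View pics/top0.png

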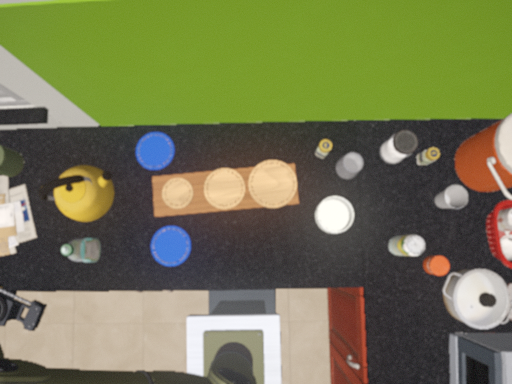

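The side view shows the dish near (272,265) and the shelf with three wooden discs at (283,201), (260,179) and (242,161), with the jar and tumbler behind the dish. The top view shows:
- **Shelf:** runs from (152,195) to (298,185).
- **Wooden covers:** discs at (177,192), (224,188) and (272,184), which look like small, mid and large.
- **Blue decoys:** (155,151) and (170,246).
- **Dish:** (334,214).

Next I'll measure these.

```bash
cat > m.py <<'E'
from h import *
a=cv2.imread('pics/side0.png');b=cv2.imread('pics/top0.png')
ca=r.camera_info('side');cb=r.camera_info('top')
def blobs(im,lo,hi,roi,mn=150):
    h=cv2.cvtColor(im,cv2.COLOR_BGR2HSV);m=cv2.inRange(h,lo,hi);k=np.zeros_like(m);x0,y0,x1,y1=roi;k[y0:y1,x0:x1]=255;m&=k
    m=cv2.morphologyEx(m,cv2.MORPH_OPEN,np.ones((3,3)))
    cs=cv2.findContours(m,cv2.RETR_EXTERNAL,cv2.CHAIN_APPROX_NONE)[0]
    return [c for c in cs if cv2.contourArea(c)>mn]
def tri(ua,ub):
    o1,d1=ray(ca,ua);o2,d2=ray(cb,ub);d1=d1[0];d2=d2[0]
    s=np.linalg.lstsq(np.c_[d1,-d2],o2-o1,rcond=None)[0];p=o1+s[0]*d1;q=o2+s[1]*d2
    return (p+q)/2,np.linalg.norm(p-q)
def circ(ci,c,z):
    P=plane(ci,c.reshape(-1,2),z)[:,:2].astype(np.float32);e=cv2.fitEllipse(P*1000);return np.round(e[0],1),np.round(e[1],1)
if __name__=='__main__':
    for (px,py) in [(224,188),(180,212),(272,184)]: print(cv2.cvtColor(b,cv2.COLOR_BGR2HSV)[py,px])
    for n,im,ci,roi in(('top',b,cb,(140,150,310,225)),('side',a,ca,(200,150,325,235))):
        for c in blobs(im,(8,40,190),(25,150,255),roi):
            e=cv2.fitEllipse(c);print(n,np.round(e[0]),np.round(e[1]),circ(ci,c,.074))
    for n,im,ci,roi in(('top',b,cb,(310,190,360,240)),('side',a,ca,(235,235,310,275))):
        for c in blobs(im,(0,0,150),(180,60,255),roi):
            e=cv2.fitEllipse(c);print('dish',n,np.round(e[0]),np.round(e[1]),circ(ci,c,.056))
    for c in blobs(b,(0,60,60),(25,255,255),(140,150,310,225)):
        P=plane(cb,c.reshape(-1,2),.058)[:,:2].astype(np.float32);q=cv2.minAreaRect(P*1000);print('shelf',q,np.round(cv2.boxPoints(q)))
E
python3 m.py
python3 -c "
import cv2;b=cv2.imread('pics/top0.png')[145:240,140:360];cv2.imwrite('pics/crop.png',cv2.resize(b,None,fx=3.6,fy=3.6,interpolation=2))"
```

```text
[ 18  84 234]
[ 14 122 198]
[ 17  83 243]
top [229. 189.] [ 45. 183.] (array([575.3,   0.9]), array([153., 619.]))
side [283. 200.] [26. 60.] (array([ 588.9, -145.6]), array([157.3, 159.3]))
side [259. 178.] [17. 46.] (array([574.8,  18.2]), array([134.9, 138. ]))
side [241. 162.] [ 9. 31.] (array([563.3, 175.4]), array([ 91.5, 105. ]))
dish top [334. 214.] [38. 39.] (array([ 482.6, -352. ]), array([126.9, 133.7]))
dish side [273. 258.] [37. 59.] (array([ 482.5, -362.4]), array([118.4, 137.4]))
shelf ((587.2706909179688, 13.00897216796875), (519.4359741210938, 252.11880493164062), 88.64700317382812) [[ 455. -244.]
 [ 707. -250.]
 [ 719.  270.]
 [ 467.  276.]]
```

View pics/crop.png

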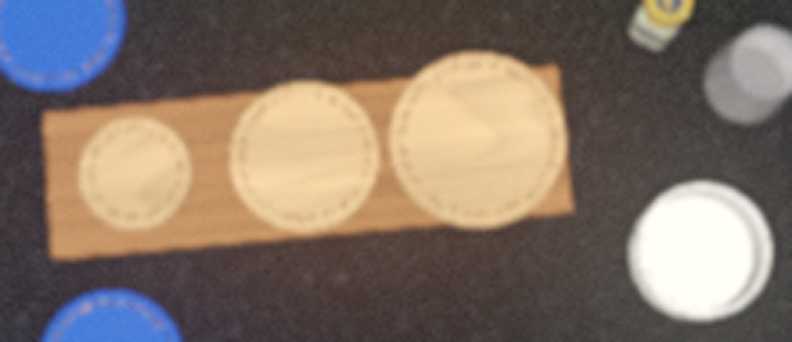

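Three wooden candidates in the crop: small (135,172), middle (305,157) and large (478,140). The middle one measures about 137 mm across, and 140 mm is the cover that fits. The other two measure about 100 and 160 mm, and the blue discs are not meant. Target confirmed: the centre disc of the row.

Now I'll go over the shelf for wrist views.

```bash
cat >> h.py <<'E'
def rel(P,yaw=None):
    """tool shift (mm) to world TCP P (m) and turn about tool z to bring tool y to world angle yaw (deg)"""
    s=r.get_state();R=Ro.from_quat(s['eef_rot']);M=R.as_matrix()
    d=np.round(M.T@(np.array(P)-s['tool_pos'])*1000,1)
    a=None
    if yaw is not None:
        Rd=np.array([[0,0,0]]*3,float);c,q=np.cos(np.radians(yaw)),np.sin(np.radians(yaw))
        y=np.array([c,q,0]);z=np.array([0,0,-1.]);Rd=np.c_[np.cross(y,z),y,z]
        a=np.round(np.degrees((R.inv()*Ro.from_matrix(Rd)).as_rotvec()),1)
    print(P,d.tolist(),a)
E
python3 - <<'E'
from h import *
from m import blobs,circ,b,cb,tri
for c in blobs(b,(8,40,218),(25,104,255),(140,150,310,225)):
    e=cv2.fitEllipse(c);print(np.round(e[0],1),np.round(e[1]),circ(cb,c,.074))
print(tri((260,178),(224,188)),tri((273,258),(334,214)))
print('bottle top',tri((172,110),(65,249)))
for P in [(.29,.45,.36),(.42,.25,.36),(.52,.05,.34)]: rel(P,94.6)
ci=r.camera_info('wrist');s=r.get_state();M=Ro.from_quat(s['eef_rot']).as_matrix()
R=np.array(ci['R']);print('cam in tool',M.T@(-R.T@np.array(ci['t'])-s['tool_pos']),'axis',M.T@R[2],ci['fx'])
E
```

```text
[176.7 192.1] [28. 30.] (array([567.7, 178.7]), array([ 97.5, 100.9]))
[224.1 188.4] [39. 41.] (array([576.9,  18. ]), array([132.9, 137. ]))
[272.1 183. ] [45. 48.] (array([ 591.9, -143.9]), array([152.4, 160.6]))
(array([0.57796934, 0.01854574, 0.07243305]), np.float64(3.652587323500695e-05)) (array([ 0.48537083, -0.35299307,  0.04632773]), np.float64(0.0019659729776101394))
bottle top (array([0.38081751, 0.49422682, 0.19883235]), np.float64(0.00043442514060660324))
(0.29, 0.45, 0.36) [-100.9, -98.9, -121.8] [ -0.1  -0.  -26.5]
(0.42, 0.25, 0.36) [-296.2, -235.8, -121.6] [ -0.1  -0.  -26.5]
(0.52, 0.05, 0.34) [-463.6, -384.0, -101.3] [ -0.1  -0.  -26.5]
cam in tool [ 0.08311405  0.00080978 -0.1464546 ] axis [-3.18368622e-01  3.51897101e-04  9.47966928e-01] 305.44866142221946
```

{"name": "move_arm", "arguments": {
  "targets": [
    [[1, 0, 0, -60, 0, 0, 0], [1, 0, 0, -120, 0, 0, 0], [1, -50, -50, -122, 0, 0, -5], [1, -100, -99, -122, 0, 0, -10], [1, -148, -132, -122, 0, 0, -16], [1, -197, -167, -122, 0, 0, -21], [1, -246, -201, -122, 0, 0, -26], [1, -296, -236, -122, 0, 0, -26.5], [1, -345, -275, -122, 0, 0, -26.5], [1, -390, -315, -122, 0, 0, -26.5]]
  ]
}}

```text
clock: 1.35
tool_pos: [0.4771, 0.1422, 0.3605]
eef_rot: [-0.04, 0.999, 0.0, -0.0]
contact_force: [1.4, 0.9, -0.7]
opening: 0.999
finger_force: 0.0
```

```bash
python3 - <<'E'
from h import *
s=r.get_state();print(s['clock'],s['tool_pos'],s['q'])
for P in [(.50,.02,.34),(.46,-.15,.34),(.46,-.35,.34)]: rel(P,94.6)
E
```

```text
1.35 [0.47713403 0.14221446 0.36051739] [-0.19204752  0.38189692 -0.279473    1.75617319  0.12073892  1.02040757
  1.13489099]
(0.5, 0.02, 0.34) [-13.1, -123.7, 20.5] [ 0. -0. -0.]
(0.46, -0.15, 0.34) [40.4, -289.9, 20.5] [ 0. -0. -0.]
(0.46, -0.35, 0.34) [56.3, -489.3, 20.5] [ 0. -0. -0.]
```

{"name": "move_arm", "arguments": {
  "targets": [
    [[1, -6, -60, 10, 0, 0, 0], [1, -13, -120, 20, 0, 0, 0], [1, -13, -124, 20, 0, 0, 0], [1, -13, -124, 20, 0, 0, 0]]
  ]
}}

```text
clock: 1.85
tool_pos: [0.499, 0.0221, 0.3406]
eef_rot: [-0.04, 0.999, 0.0, -0.0]
contact_force: [-0.3, -0.1, 0.3]
opening: 0.997
finger_force: 0.0
```

```bash
python3 - <<'E'
from h import *
im,ci=snap('wrist','w1.png')
for P in [(.46,-.15,.34),(.46,-.33,.32)]: rel(P,94.6)
E
```

```text
(0.46, -0.15, 0.34) [53.1, -169.4, 0.6] [0.1 0.  0.1]
(0.46, -0.33, 0.32) [67.8, -348.8, 20.3] [0.1 0.  0.1]
```

View pics/w1.png

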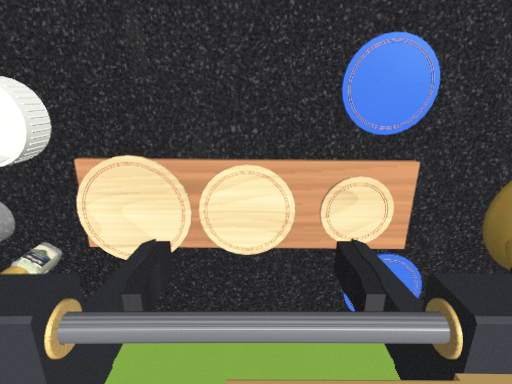

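The wrist view has the robot's side at the top. The shelf's front edge runs from (75,159) to (418,162), with the large cover at (133,208), mid at (247,210) and small at (357,209). The dish is partly in view at (10,120).

```bash
cat > w.py <<'E'
from h import *
def meas(im,ci,z=.074):
    h=cv2.cvtColor(im,cv2.COLOR_RGB2HSV)
    lid=cv2.inRange(h,(8,30,205),(28,118,255)); lid[275:]=0; out={}
    for c in cv2.findContours(cv2.morphologyEx(lid,cv2.MORPH_OPEN,np.ones((5,5))),cv2.RETR_EXTERNAL,cv2.CHAIN_APPROX_NONE)[0]:
        if cv2.contourArea(c)<1500: continue
        c=cv2.convexHull(c)
        e=cv2.fitEllipse(plane(ci,c.reshape(-1,2),z)[:,:2].astype(np.float32)*1000)
        print('lid',np.round(cv2.fitEllipse(c)[0],1),np.round(e[0],1),np.round(e[1],1))
    wood=cv2.inRange(h,(3,60,60),(28,255,255))
    pts=[]
    for u in range(0,512,4):
        v=np.flatnonzero(wood[:,u]); 
        if len(v)>25 and (lid[v[0]:v[0]+8,u]==0).all() and v[0]<260: pts.append((u,v[0]))
    if len(pts)>10:
        P=plane(ci,pts,.058)[:,:2]*1000
        l=cv2.fitLine(P.astype(np.float32),cv2.DIST_HUBER,0,.01,.01).ravel()
        if l[1]<0:l[:2]*=-1
        n=np.array([l[1],-l[0]]);d=(P-l[2:])@n
        print('front edge: x at y=18:',l[2]+l[0]/l[1]*(18-l[3]),'dir deg',np.degrees(np.arctan2(l[1],l[0])),'rms',d.std(),len(P),P[:,1].min(),P[:,1].max())
E
python3 - <<'E'
from w import *
im=cv2.imread('pics/w1.png')[:,:,::-1].copy();meas(im,r.camera_info('wrist'))
E
```

```text
lid [357.  210.2] [566.  180.5] [105.2 106.5]
lid [246.4 209. ] [578.7  21.2] [140.2 140.5]
lid [133.8 207.7] [ 591.3 -140.4] [162.6 164.7]
front edge: x at y=18: 504.8972 dir deg 94.16365 rms 17.230711524503082 69 -225.03111602901112 395.6821145668836
```

{"name": "move_arm", "arguments": {
  "targets": [
    [[1, 20, -60, 0, 0, 0, 0], [1, 40, -120, 0, 0, 0, 0], [1, 55, -180, 5, 0, 0, 0], [1, 60, -240, 10, 0, 0, 0], [1, 65, -300, 15, 0, 0, 0], [1, 68, -349, 20, 0, 0, 0], [1, 68, -349, 20, 0, 0, 0], [1, 68, -349, 20, 0, 0, 0]]
  ]
}}

```text
clock: 2.9
tool_pos: [0.4606, -0.3291, 0.3207]
eef_rot: [-0.042, 0.999, 0.001, 0.0]
contact_force: [-0.4, 0.7, -0.2]
opening: 1.002
finger_force: 0.0
```

```bash
python3 - <<'E'
from h import *
im,ci=snap('wrist','w2.png')
print(ci['t'])
np.savez('w2.npz',R=ci['R'],t=ci['t'])
E
```

```text
[ 0.36514493 -0.47964626  0.33205214]
```

View pics/w2.png

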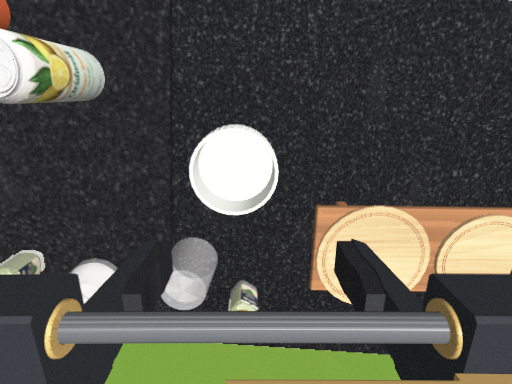

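The dish rim is centred at about (234,170), the jar and tumbler are at (243,297) and (192,270), and the dish is clear of both. Next I'll fit the dish rim using the far-side edge points, plus the shelf edge.

```bash
cat >> w.py <<'E'
from scipy.optimize import least_squares
def dish(im,ci,roi,z=.056):
    h=cv2.cvtColor(im,cv2.COLOR_RGB2HSV);m=cv2.inRange(h,(0,0,110),(180,70,255));k=np.zeros_like(m);x0,y0,x1,y1=roi;k[y0:y1,x0:x1]=255
    m=cv2.morphologyEx(m&k,cv2.MORPH_OPEN,np.ones((3,3)))
    c=cv2.convexHull(max(cv2.findContours(m,cv2.RETR_EXTERNAL,cv2.CHAIN_APPROX_NONE)[0],key=cv2.contourArea)).reshape(-1,2)
    P=plane(ci,c,z)[:,:2]*1000; cam=(-np.array(ci['R']).T@np.array(ci['t']))[:2]*1000
    C=P.mean(0);dv=(C-cam)/np.linalg.norm(C-cam)
    far=P[(P-C)@dv>-5]
    s=least_squares(lambda q:np.hypot(*(far-q[:2]).T)-q[2],[*C,62],loss='huber').x
    print('dish all',np.round(cv2.fitEllipse(P.astype(np.float32))[:2],1).tolist(),'far fit',np.round(s,1),len(far))
    return s
E
python3 - <<'E'
from w import *
im=cv2.imread('pics/w2.png')[:,:,::-1].copy();ci=r.camera_info('wrist')
dish(im,ci,(170,110,300,235)); dish(im,ci,(170,110,300,235),.05)
b=cv2.imread('pics/top0.png')[:,:,::-1].copy();dish(b,r.camera_info('top'),(310,190,360,240))
meas(im,ci)
h=cv2.cvtColor(im,cv2.COLOR_RGB2HSV);m=cv2.inRange(h,(3,60,60),(28,255,255));
p=[(u,np.flatnonzero(m[150:,u])[0]+150) for u in list(range(318,335,3))+list(range(350,366,3))+list(range(400,510,5))]
P=plane(ci,p,.058)*1000;print(np.round(P[::3,:2],1))
im1=cv2.imread('pics/w1.png');
E
```

```text
dish all [[483.2, -352.6], [123.9, 129.8]] far fit [ 485.4 -353.    62.1] 22
dish all [[484.7, -352.8], [125.7, 131.7]] far fit [ 487.  -353.3   63. ] 22
dish all [[482.3, -351.4], [132.6, 139.9]] far fit [ 483.8 -354.3   66.2] 15
lid [485.3 248.4] [562.6  14.1] [103.  134.2]
lid [373.1 256.4] [ 592.2 -141.8] [162.8 166.3]
front edge: x at y=18: 502.9531 dir deg 93.81284 rms 54.55601021371663 39 -632.1089520403274 38.80257779677343
[[ 521.  -229.5]
 [ 519.9 -216.7]
 [ 517.1 -184.1]
 [ 516.  -171.3]
 [ 512.6 -113. ]
 [ 510.8  -91.8]
 [ 509.   -70.7]
 [ 507.2  -49.6]
 [ 505.5  -28.6]
 [ 503.7   -7.6]
 [ 503.4   13.8]
 [ 501.6   34.6]]
```

```bash
python3 - <<'E'
from h import *
for P in [(.490,-.4123,.15),(.490,-.4123,.020)]: rel(P,94.5)
E
```

```text
(0.49, -0.4123, 0.15) [-22.0, -86.0, 170.8] [0.1 0.1 0.3]
(0.49, -0.4123, 0.02) [-21.9, -86.2, 300.8] [0.1 0.1 0.3]
```

{"name": "move_arm", "arguments": {
  "newtons": 30,
  "targets": [
    [[1, -10, -43, 40, 0, 0, 0], [1, -22, -86, 85, 0, 0, 0], [1, -22, -86, 145, 0, 0, 0], [1, -22, -86, 205, 0, 0, 0], [1, -22, -86, 255, 0, 0, 0], [1, -22, -86, 290, 0, 0, 0], [1, -22, -86, 301, 0, 0, 0], [1, -22, -86, 301, 0, 0, 0], [0.4, -22, -86, 301, 0, 0, 0], [0.0, -22, -86, 301, 0, 0, 0]]
  ]
}}

```text
clock: 4.2
tool_pos: [0.489, -0.4163, 0.0213]
eef_rot: [-0.04, 0.999, -0.001, 0.001]
contact_force: [0.0, 0.1, -1.3]
opening: 0.797
finger_force: 0.0
```

{"name": "move_arm", "arguments": {
  "targets": [
    [[0, 0, 0, 0, 0, 0, 0], [0, 0, 0, 0, 0, 0, 0], [0, 0, 0, 0, 0, 0, 0], [0, 0, 0, 0, 0, 0, 0], [0, 0, 0, 0, 0, 0, 0]]
  ]
}}

```text
clock: 4.82
tool_pos: [0.488, -0.4157, 0.0196]
eef_rot: [-0.04, 0.999, 0.0, -0.0]
contact_force: [0.6, -0.1, 0.4]
opening: 0.228
finger_force: 0.0
```

```bash
python3 - <<'E'
from w import *
s=r.get_state();print(s['tool_pos'],s['opening'],s['finger_force'],s['contact_force'])
im,ci=snap('side','s1.png')
c=dish(im,ci,(225,235,310,290))
for P in [(.46,-.41,.02),(.445,-.20,.02),(.440,-.049,.02)]: rel(P,94.5)
E
```

```text
[ 0.48802239 -0.41565434  0.01961845] 0.22793982873078067 0.0 [ 0.61284497 -0.12971026  0.40532488]
dish all [[414.8, -463.7], [97.3, 369.4]] far fit [ 472.  -322.4   36.9] 8
(0.46, -0.41, 0.02) [27.5, 7.8, -0.4] [ 0.  -0.   0.1]
(0.445, -0.2, 0.02) [25.7, 218.4, -0.4] [ 0.  -0.   0.1]
(0.44, -0.049, 0.02) [18.6, 369.3, -0.3] [ 0.  -0.   0.1]
```

{"name": "move_arm", "arguments": {
  "targets": [
    [[0, 0, 0, 0, 0, 0, 0], [0, 0, 0, 0, 0, 0, 0], [0, 0, 0, 0, 0, 0, 0], [0, 0, 0, 0, 0, 0, 0]]
  ]
}}

```text
clock: 5.38
tool_pos: [0.4882, -0.4145, 0.0195]
eef_rot: [-0.04, 0.999, 0.001, -0.0]
contact_force: [0.1, 5.6, 0.2]
opening: 0.075
finger_force: 28.8
```

```bash
python3 - <<'E'
from w import *
s=r.get_state();print(s['tool_pos'],s['opening']*88,s['finger_force'],s['contact_force'])
im,ci=snap('top','t1.png')
dish(im,ci,(310,190,360,240))
cv2.imwrite('pics/t1c.png',cv2.resize(im[150:260,260:400,::-1],None,fx=4,fy=4))
E
```

```text
[ 0.48824956 -0.41450306  0.01949752] 6.609127488625565 28.83255146617728 [0.0841217  5.5553522  0.18499306]
dish all [[482.4, -351.7], [132.0, 139.3]] far fit [ 483.4 -354.1   66.5] 11
```

View pics/t1c.png

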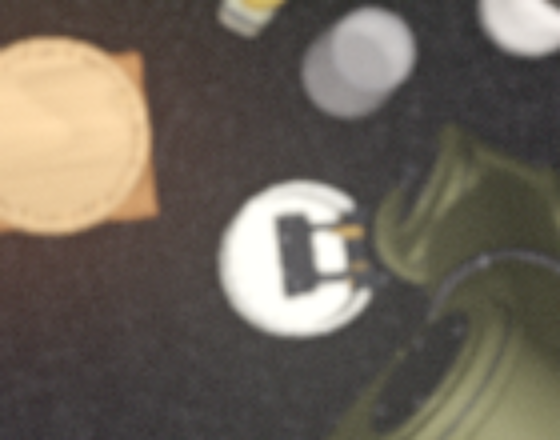

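The jaws straddle the right wall of the dish, at about (320,250) in the crop, with a 6.6 mm gap and 29 N of grip. Now I'll slide it out in front of the shelf.

{"name": "move_arm", "arguments": {
  "newtons": 40,
  "targets": [
    [[0, 8, 2, 0, 0, 0, 0], [0, 22, 8, 0, 0, 0, 0], [0, 34, 18, 0, 0, 0, 0], [0, 36, 38, 0, 0, 0, 0], [0, 36, 63, 0, 0, 0, 0], [0, 36, 88, 0, 0, 0, 0], [0, 36, 113, 0, 0, 0, 0], [0, 36, 138, 0, 0, 0, 0], [0, 36, 163, 0, 0, 0, 0], [0, 36, 188, 0, 0, 0, 0]]
  ]
}}

```text
clock: 6.68
tool_pos: [0.4374, -0.234, 0.02]
eef_rot: [-0.039, 0.999, -0.002, 0.001]
contact_force: [0.2, -2.0, -2.9]
opening: 0.063
finger_force: 39.4
```

```bash
python3 - <<'E'
from w import *
s=r.get_state();print(s['tool_pos'],s['opening']*88,s['finger_force'],s['contact_force'])
im,ci=snap('top','t2.png')
dish(im,ci,(255,190,340,245))
for P in [(.4363,-.0497,.02)]: rel(P,94.5)
E
```

```text
[ 0.43740504 -0.23396975  0.01999038] 5.564281546112551 39.4496097631054 [ 0.17512081 -1.97952767 -2.86885997]
dish all [[419.0, -237.7], [165.6, 266.6]] far fit [ 331.2 -218.2  176.2] 7
(0.4363, -0.0497, 0.02) [-14.2, 178.4, -0.2] [ 0.  -0.   0.2]
```

{"name": "move_arm", "arguments": {
  "targets": [
    [[0, 0, 22, 0, 0, 0, 0], [0, 0, 46, 0, 0, 0, 0], [0, 0, 71, 0, 0, 0, 0], [0, 0, 96, 0, 0, 0, 0], [0, -3, 121, 0, 0, 0, 0], [0, -6, 146, 0, 0, 0, 0], [0, -9, 166, 0, 0, 0, 0], [0, -12, 177, 0, 0, 0, 0], [0, -12, 178, 0, 0, 0, 0], [0, -12, 178, 0, 0, 0, 0]]
  ]
}}

```text
clock: 7.98
tool_pos: [0.4356, -0.0546, 0.0196]
eef_rot: [-0.04, 0.999, -0.001, 0.001]
contact_force: [-0.6, -3.2, -2.3]
opening: 0.067
finger_force: 39.8
```

```bash
python3 - <<'E'
from w import *
s=r.get_state();print(s['tool_pos'],s['opening']*88,s['finger_force'],s['contact_force'])
im,ci=snap('wrist','w3.png')
im2,ci=snap('side','s3.png')
cv2.imwrite('pics/ws3.png',np.vstack([cv2.resize(im,(400,300)),cv2.resize(im2[100:292,130:386],(400,300))])[:,:,::-1])
E
```

```text
[ 0.43560465 -0.05458599  0.01959999] 5.933263337273469 39.76666025875602 [-0.6311748  -3.18049641 -2.34407341]
```

View pics/ws3.png

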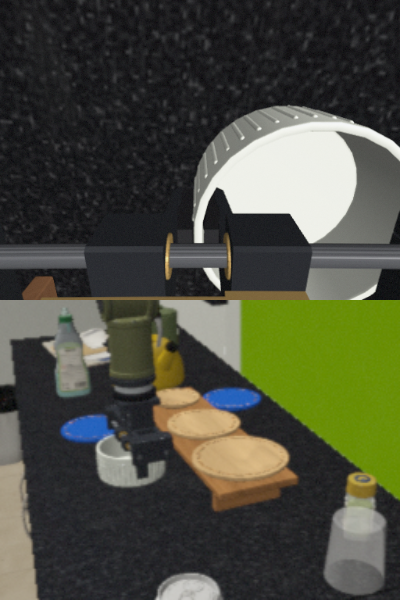

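The wrist half shows the wall pinched at (200,230). The side half shows the dish upright at (130,455), just in front of the shelf. Now I'll ease it up to the shelf.

{"name": "move_arm", "arguments": {
  "targets": [
    [[0, -3, 4, 0, 0, 0, 0], [0, -7, 6, 0, 0, 0, 0], [0, -10, 6, 0, 0, 0, 0], [0, -12, 6, 0, 0, 0, 0], [0, -12, 6, 0, 0, 0, 0]]
  ]
}}

```text
clock: 8.7
tool_pos: [0.4463, -0.0459, 0.0196]
eef_rot: [-0.04, 0.999, -0.0, -0.0]
contact_force: [-1.8, -1.4, -3.0]
opening: 0.071
finger_force: 40.2
```

{"name": "move_arm", "arguments": {
  "targets": [
    [[0, -2, 0, 0, 0, 0, 0], [0, -3, 0, 0, 0, 0, 0], [0, -4, 0, 0, 0, 0, 0], [0, -4, 0, 0, 0, 0, 0]]
  ]
}}

```text
clock: 9.2
tool_pos: [0.4498, -0.0455, 0.0196]
eef_rot: [-0.04, 0.999, 0.0, -0.001]
contact_force: [-4.5, -0.9, -3.8]
opening: 0.068
finger_force: 40.3
```

{"name": "move_arm", "arguments": {
  "targets": [
    [[0, -1, 0, 0, 0, 0, 0], [0, -2, 0, 0, 0, 0, 0], [0, -3, 0, 0, 0, 0, 0], [0, -3, 0, 0, 0, 0, 0]]
  ]
}}

```text
clock: 9.7
tool_pos: [0.4502, -0.0456, 0.0195]
eef_rot: [-0.04, 0.999, -0.0, -0.003]
contact_force: [-8.7, -1.0, -1.7]
opening: 0.072
finger_force: 40.9
```

{"name": "move_arm", "arguments": {
  "targets": [
    [[0, -1, 0, 0, 0, 0, 0], [0, -2, 0, 0, 0, 0, 0], [0, -3, 0, 0, 0, 0, 0], [0, -3, 0, 0, 0, 0, 0]]
  ]
}}

```text
clock: 10.2
tool_pos: [0.4509, -0.0461, 0.0194]
eef_rot: [-0.04, 0.999, -0.001, -0.004]
contact_force: [-12.6, -1.0, 1.9]
opening: 0.07
finger_force: 41.8
```

{"name": "move_arm", "arguments": {
  "targets": [
    [[0, 5, 0, 0, 0, 0, 0], [0.3, 6, 0, 0, 0, 0, 0], [0.3, 6, 0, 0, 0, 0, 0], [0.3, 6, 0, 0, 0, 0, 0], [0.3, 6, 0, -40, 0, 0, 0], [0.3, 6, 0, -100, 0, 0, 0], [0.3, 6, 20, -160, 0, 0, 0], [0.3, 6, 50, -220, 0, 0, 0], [0.3, 6, 60, -270, 0, 0, 0], [0.3, 6, 60, -290, 0, 0, 0]]
  ]
}}

```text
clock: 11.45
tool_pos: [0.4471, 0.0166, 0.3136]
eef_rot: [-0.041, 0.999, 0.001, 0.003]
contact_force: [0.7, -0.7, -0.6]
opening: 0.302
finger_force: 0.0
```

{"name": "move_arm", "arguments": {
  "targets": [
    [[0.3, 0, 0, 0, 0, 0, 0], [0.3, 0, 0, 0, 0, 0, 0]]
  ]
}}

```text
clock: 11.7
tool_pos: [0.4451, 0.0137, 0.3087]
eef_rot: [-0.039, 0.999, -0.0, -0.001]
contact_force: [-0.1, 0.0, -1.0]
opening: 0.303
finger_force: 0.0
```

```bash
python3 - <<'E'
from w import *
s=r.get_state();print(s['clock'],s['tool_pos'],s['opening'])
im,ci=snap('wrist','w4.png')
meas(im,ci)
E
```

```text
11.7 [0.44507104 0.01365425 0.30873763] 0.30330708585765725
lid [363.4 254.9] [566.3 179.1] [104.8 107.1]
lid [250.2 244.2] [562.3  19.8] [107.4 128.3]
lid [132.4 247.7] [ 582.3 -143. ] [145.3 161.3]
front edge: x at y=18: 502.9101 dir deg 94.07138 rms 33.259677263256805 74 -223.20343644137557 380.8904288744349
```

View pics/w4.png

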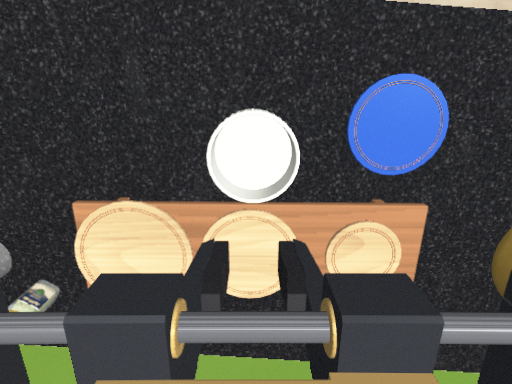

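The dish at (253,156) touches the front edge of the shelf at about (253,203), in line with the mid cover at (251,253).

```bash
python3 - <<'E'
from w import *
im=cv2.imread('pics/w4.png')[:,:,::-1].copy();ci=r.camera_info('wrist')
d=dish(im,ci,(190,95,315,203))
u=np.array([np.cos(np.radians(94.5)),np.sin(np.radians(94.5))]);n=np.array([u[1],-u[0]])
c=np.array([578.7,21.2])-d[:2];print('cover-dish along n',c@n,'lateral',c@u)
# cover by visible front arc, fixed radius 70
h=cv2.cvtColor(im,cv2.COLOR_RGB2HSV);lid=cv2.inRange(h,(8,30,205),(28,118,255))
p=[(q,np.flatnonzero(lid[195:245,q])[0]+195) for q in range(215,290,3)]
P=plane(ci,p,.074)[:,:2]*1000
print(least_squares(lambda q:np.hypot(*(P-q).T)-70,[578,21],loss='huber').x)
cc=np.array([578.7,21.2])+60*n
for z in (.15,.085): rel((*cc/1000,z),94.5)
E
```

```text
dish all [[442.7, 13.7], [123.7, 126.5]] far fit [443.6  13.8  62.1] 19
cover-dish along n 135.30576164609244 lateral -3.241070143370175
[578.32726165  21.01935175]
(np.float64(0.6385150400239877), np.float64(0.02590754574367069), 0.15) [-194.4, -3.1, 158.0] [-0.  -0.1  0. ]
(np.float64(0.6385150400239877), np.float64(0.02590754574367069), 0.085) [-194.5, -3.1, 223.0] [-0.  -0.1  0. ]
```

Dish and cover are 135 mm apart along the slide and 3 mm apart laterally. I'll press the fingertips on the back of the cover and drag it.

{"name": "move_arm", "arguments": {
  "targets": [
    [[0.3, -50, -1, 40, 0, 0, 0], [0.3, -100, -2, 80, 0, 0, 0], [0.3, -150, -3, 125, 0, 0, 0], [0.3, -193, -3, 165, 0, 0, 0], [0.3, -193, -3, 200, 0, 0, 0], [0.3, -193, -3, 222, 0, 0, 0], [0.3, -193, -3, 230, 0, 0, 0], [0.3, -193, -3, 233, 0, 0, 0], [0.3, -193, -3, 233, 0, 0, 0]]
  ]
}}

```text
clock: 12.88
tool_pos: [0.6388, 0.0268, 0.0779]
eef_rot: [-0.04, 0.999, 0.0, 0.001]
contact_force: [0.0, 0.1, 0.6]
opening: 0.298
finger_force: 0.0
```

{"name": "move_arm", "arguments": {
  "targets": [
    [[0.3, 0, 0, 4, 0, 0, 0], [0.3, 0, 0, 7, 0, 0, 0], [0.3, 0, 0, 9, 0, 0, 0], [0.3, 0, 0, 10, 0, 0, 0]]
  ]
}}

```text
clock: 13.38
tool_pos: [0.6449, 0.0274, 0.0716]
eef_rot: [-0.039, 0.999, 0.001, 0.007]
contact_force: [3.8, -1.5, 18.0]
opening: 0.301
finger_force: 9.4
```

{"name": "move_arm", "arguments": {
  "targets": [
    [[0.3, 0, 0, -10, 0, 0, 0], [0.3, 0, 0, -80, 0, 0, 0], [0.3, 60, 0, -120, 0, 0, 0], [0.3, 120, 0, -180, 0, 0, 0], [0.3, 150, 0, -230, 0, 0, 0], [0.3, 150, 0, -230, 0, 0, 0], [0.3, 150, 0, -230, 0, 0, 0]]
  ]
}}

```text
clock: 14.25
tool_pos: [0.4884, 0.0147, 0.2986]
eef_rot: [-0.04, 0.999, -0.001, 0.002]
contact_force: [0.7, -0.6, -0.3]
opening: 0.3
finger_force: 0.0
```

```bash
cat >> w.py <<'E'
def cov(im,ci,c0=(578,21),z=.074,R=70):
    """cover circle from front+side arcs: rays outward from the guessed centre, last lid-coloured pixel, fixed radius"""
    h=cv2.cvtColor(im,cv2.COLOR_RGB2HSV);lid=cv2.inRange(h,(8,30,205),(28,118,255));pts=[]
    for a in np.radians(np.arange(95,266,5)):
        X=np.array([[c0[0]/1000+k*np.cos(a),c0[1]/1000+k*np.sin(a),z] for k in np.arange(.04,.09,.0005)])
        p=np.round(proj(ci,X)).astype(int);v=[lid[y,x]>0 if 0<=x<512 and 0<=y<384 else False for x,y in p]
        if v[0] and not v[-1]: pts.append(X[np.argmin(v),:2]*1000)
    P=np.array(pts);s=least_squares(lambda q:np.hypot(*(P-q).T)-R,c0,loss='huber');print('cover',np.round(s.x,1),'res',np.round(np.abs(s.fun).mean(),2),len(P));return s.x
E
python3 - <<'E'
from w import *
s=r.get_state();print(s['clock'],s['tool_pos'],s['eef_rot'])
im,ci=snap('wrist','w5.png')
cov(im,ci);dish(im,ci,(190,20,315,170))
im4=cv2.imread('pics/w5.png')
E
```

```text
14.25 [0.48836049 0.01471715 0.29859345] [-4.00290160e-02  9.99196986e-01 -6.52433165e-04  1.62314938e-03]
cover [577.7  20.2] res 0.41 33
dish all [[443.9, 13.7], [124.1, 124.4]] far fit [444.   13.8  62.1] 21
```

View pics/w5.png

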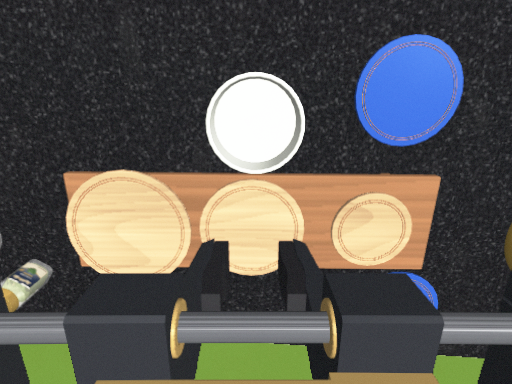

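The cover hasn't moved, at (251,227); the tips slid backwards off its edge. The dish at (255,121) is fine. I'll shut the fingers, press a bit further in and more gently, and test the drag.

{"name": "move_arm", "arguments": {
  "newtons": 15,
  "targets": [
    [[0, -40, 0, 50, 0, 0, 0], [0, -90, -1, 100, 0, 0, 0], [0, -130, -2, 150, 0, 0, 0], [0, -142, -2, 195, 0, 0, 0], [0, -142, -2, 212, 0, 0, 0], [0, -142, -2, 220, 0, 0, 0], [0, -142, -2, 224, 0, 0, 0], [0, -142, -2, 225, 0, 0, 0], [0, -142, -2, 226, 0, 0, 0]]
  ]
}}

```text
clock: 15.42
tool_pos: [0.6305, 0.0244, 0.0744]
eef_rot: [-0.04, 0.999, -0.0, 0.001]
contact_force: [-4.9, -0.6, 15.1]
opening: 0.003
finger_force: 7.7
```

{"name": "move_arm", "arguments": {
  "targets": [
    [[0, 0, 0, 1, 0, 0, 0], [0, 0, 0, 2, 0, 0, 0], [0, 0, 0, 3, 0, 0, 0]]
  ]
}}

```text
clock: 15.8
tool_pos: [0.6318, 0.0246, 0.0742]
eef_rot: [-0.04, 0.999, -0.0, 0.003]
contact_force: [-7.9, -2.2, 32.1]
opening: 0.006
finger_force: 15.3
```

{"name": "move_arm", "arguments": {
  "targets": [
    [[0, 0, 0, -2, 0, 0, 0], [0, 3, 0, -2, 0, 0, 0], [0, 7, 0, -2, 0, 0, 0], [0, 12, 0, -2, 0, 0, 0], [0, 17, 0, -2, 0, 0, 0], [0, 20, 0, -2, 0, 0, 0]]
  ]
}}

```text
clock: 16.55
tool_pos: [0.6159, 0.0238, 0.0746]
eef_rot: [-0.04, 0.999, 0.001, 0.007]
contact_force: [5.7, 0.0, 7.7]
opening: 0.004
finger_force: 3.6
```

```bash
python3 - <<'E'
from w import *
s=r.get_state();print(s['clock'],s['tool_pos'],s['contact_force'])
im,ci=snap('top','t6.png')
b=cv2.imread('pics/top0.png')[:,:,::-1].copy()
cov(b,ci,(577,18));cov(im,ci,(577,18));cov(im,ci,(557,17))
im,ci=snap('side','s6.png');b=cv2.imread('pics/side0.png')[:,:,::-1].copy()
cov(b,ci,(577,18));cov(im,ci,(577,18));cov(im,ci,(557,17))
E
```

```text
16.55 [0.6158965  0.02375501 0.07456081] [5.69491944 0.00775743 7.74626539]
cover [574.6  19.4] res 1.04 33
cover [562.   22.3] res 2.73 24
cover [561.6  22.1] res 2.86 27
cover [577.3  19.5] res 3.36 34
cover [563.2  16.8] res 4.63 32
cover [562.   17.7] res 3.88 35
```

The cover follows: both views show about 14 mm of travel, and the tips moved the same. I'll continue the drag.

{"name": "move_arm", "arguments": {
  "targets": [
    [[0, 5, 0, 0.5, 0, 0, 0], [0, 11, 0, 0.5, 0, 0, 0], [0, 18, 1, 0.5, 0, 0, 0], [0, 25, 1, 0.5, 0, 0, 0], [0, 32, 1, 0.5, 0, 0, 0], [0, 39, 2, 0.5, 0, 0, 0], [0, 46, 2, 0.5, 0, 0, 0], [0, 52, 2, 0.5, 0, 0, 0], [0, 56, 2, 0.5, 0, 0, 0]]
  ]
}}

```text
clock: 17.77
tool_pos: [0.5621, 0.0222, 0.0745]
eef_rot: [-0.04, 0.999, 0.002, 0.009]
contact_force: [7.6, 0.8, 11.4]
opening: 0.007
finger_force: 5.6
```

```bash
python3 - <<'E'
from w import *
s=r.get_state();print(s['clock'],s['tool_pos'],s['contact_force'])
im,ci=snap('top','t7.png')
cov(im,ci,(508,15))
im,ci=snap('side','s7.png');cov(im,ci,(508,15))
E
```

```text
17.775 [0.56206903 0.0221674  0.07453166] [ 7.64513513  0.80881873 11.36231251]
cover [510.8  17.8] res 3.82 26
cover [508.8  15.5] res 3.25 35
```

{"name": "move_arm", "arguments": {
  "targets": [
    [[0, 6, 0, 0, 0, 0, 0], [0, 12, 0, 0, 0, 0, 0], [0, 18, 0, 0, 0, 0, 0], [0, 24, 0, 0, 0, 0, 0], [0, 30, 0, 0, 0, 0, 0], [0, 36, 0, 0, 0, 0, 0], [0, 41, 0, 0, 0, 0, 0], [0, 44, 0, 0, 0, 0, 0]]
  ]
}}

```text
clock: 18.88
tool_pos: [0.52, 0.0194, 0.0746]
eef_rot: [-0.04, 0.999, 0.002, 0.01]
contact_force: [10.2, 0.7, 14.4]
opening: 0.007
finger_force: 7.3
```

```bash
python3 - <<'E'
from w import *
s=r.get_state();print(s['clock'],s['tool_pos'],s['contact_force'])
im,ci=snap('side','s8.png');cov(im,ci,(467,13))
cv2.imwrite('pics/s8c.png',cv2.resize(im[140:260,180:330,::-1],None,fx=4,fy=4))
E
```

```text
18.875 [0.51998364 0.01939554 0.0746413 ] [10.24888936  0.70509818 14.43832763]
cover [468.7   7.3] res 4.23 35
```

View pics/s8c.png

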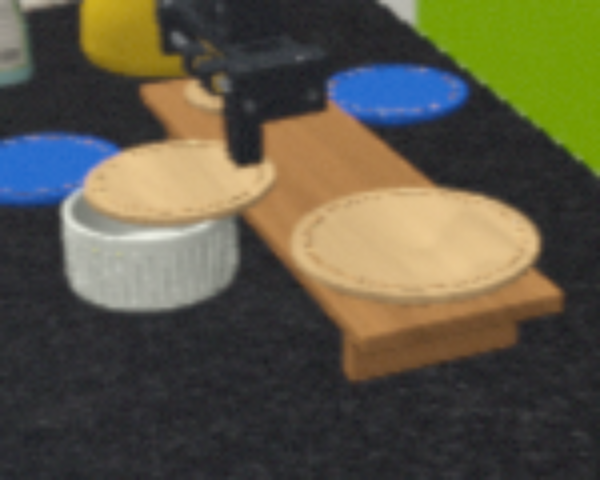

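The cover is level, at about (180,180) in the crop, and bridges the shelf and the dish with about 24 mm to go. I'll continue slowly.

{"name": "move_arm", "arguments": {
  "targets": [
    [[0, 4, 0, 0, 0, 0, 0], [0, 8, 0, 0, 0, 0, 0], [0, 11, 0, 0, 0, 0, 0], [0, 13, 0, 0, 0, 0, 0]]
  ]
}}

```text
clock: 19.42
tool_pos: [0.5033, 0.0173, 0.0732]
eef_rot: [-0.04, 0.999, 0.001, 0.006]
contact_force: [1.4, -0.4, 1.3]
opening: 0.004
finger_force: 0.9
```

{"name": "move_arm", "arguments": {
  "targets": [
    [[0, 2, 0, 0, 0, 0, 0], [0, 4, 0, 0, 0, 0, 0], [0, 6, 0, 0.5, 0, 0, 0], [0, 6, 0, 1, 0, 0, 0]]
  ]
}}

```text
clock: 19.92
tool_pos: [0.4908, 0.0145, 0.0685]
eef_rot: [-0.04, 0.999, -0.0, -0.0]
contact_force: [-1.0, 0.7, -0.1]
opening: 0.003
finger_force: 0.0
```

```bash
python3 - <<'E'
from w import *
im,ci=snap('side','s9.png');cov(im,ci,(447,13),.066)
w,cw=snap('wrist')
cv2.imwrite('pics/s9c.png',np.hstack([cv2.resize(im[140:240,190:315],(480,384)),cv2.resize(w,(320,384))])[:,:,::-1])
E
```

```text
cover [452.3  13.4] res 5.99 35
```

View pics/s9c.png

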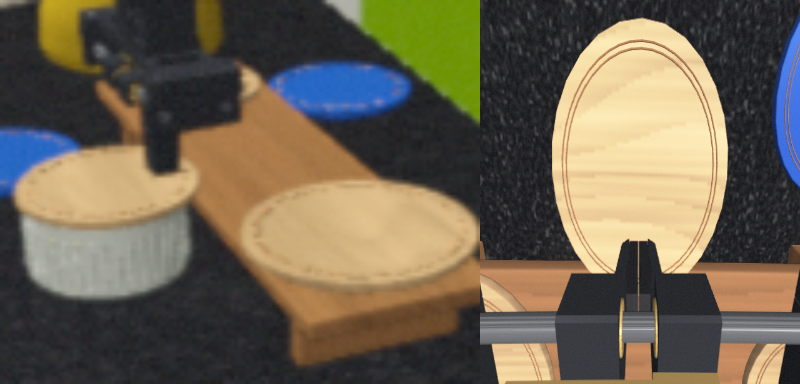

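Both halves show the cover sitting nearly flat on the dish, at (107,185). I've now viewed 11 pictures, one over the limit of 10, so I'll check the rest by touch and numbers only. First I'll feel the height at the rear.

{"name": "move_arm", "arguments": {
  "targets": [
    [[0, 0, 0, 1, 0, 0, 0], [0, 0, 0, 2, 0, 0, 0], [0, 0, 0, 3, 0, 0, 0], [0, 0, 0, 3, 0, 0, 0]]
  ]
}}

```text
clock: 20.52
tool_pos: [0.4909, 0.0145, 0.0679]
eef_rot: [-0.04, 0.999, -0.001, 0.001]
contact_force: [-7.3, -1.0, 35.8]
opening: 0.005
finger_force: 17.7
```

{"name": "move_arm", "arguments": {
  "targets": [
    [[0, 0, 0, -5, 0, 0, 0], [0, 15, 0, -10, 0, 0, 0], [0, 50, 0, -10, 0, 0, 0], [0, 85, 0, -10, 0, 0, 0], [0, 95, 0, -4, 0, 0, 0], [0, 95, 0, -1.5, 0, 0, 0], [0, 95, 0, 0, 0, 0, 0], [0, 95, 0, 0, 0, 0, 0]]
  ]
}}

```text
clock: 21.52
tool_pos: [0.3959, 0.0073, 0.0664]
eef_rot: [-0.04, 0.999, 0.0, -0.0]
contact_force: [-2.8, -1.0, 25.3]
opening: 0.006
finger_force: 12.8
```

{"name": "move_arm", "arguments": {
  "targets": [
    [[0, 0, 0, 0, 0, 0, 0]]
  ]
}}

```text
clock: 21.65
tool_pos: [0.3958, 0.0073, 0.0664]
eef_rot: [-0.04, 0.999, 0.0, -0.0]
contact_force: [-3.5, -0.6, 25.6]
opening: 0.004
finger_force: 12.8
```

{"name": "move_arm", "arguments": {
  "targets": [
    [[0, 0, 0, -50, 0, 0, 0], [0, -10, 0, -110, 0, 0, 0], [0, -30, 0, -170, 0, 0, 0], [0, -50, 0, -220, 0, 0, 0], [0, -60, 0, -240, 0, 0, 0], [0, -60, 0, -240, 0, 0, 0], [0, -60, 0, -240, 0, 0, 0]]
  ]
}}

```text
clock: 22.52
tool_pos: [0.4581, 0.0125, 0.3064]
eef_rot: [-0.039, 0.999, 0.0, 0.002]
contact_force: [0.2, -0.9, -0.9]
opening: 0.005
finger_force: 0.0
```

```bash
python3 - <<'E'
from w import *
im,ci=snap('wrist','w10.png');s=r.get_state();print(s['clock'],s['tool_pos'])
meas(im,ci,.066)
c=cov(im,ci,(445,13),.066)
# dish wall visible (white) below the plate: base pixels
h=cv2.cvtColor(im,cv2.COLOR_RGB2HSV);m=cv2.inRange(h,(0,0,110),(180,60,255));m[:, :150]=0;m[:,350:]=0;m[230:]=0
cs=[q for q in cv2.findContours(m,0,1)[0] if cv2.contourArea(q)>60]
print([(cv2.boundingRect(q),cv2.contourArea(q)) for q in cs])
# side view: cover ellipse
i2,c2=snap('side','s10.png')
from m import blobs
for q in blobs(i2[:,:,::-1].copy(),(8,25,190),(28,118,255),(180,150,250,205)):
    e=cv2.fitEllipse(cv2.convexHull(q));P=plane(c2,q.reshape(-1,2),.066)[:,:2]*1000;print('side',e,cv2.fitEllipse(P.astype(np.float32)))
E
```

```text
22.575 [0.45669236 0.01188054 0.30496905]
lid [366.7 245.5] [568.8 182.8] [105.4 108.4]
lid [132.7 240.3] [ 588.6 -145.4] [151.3 171.6]
lid [253.6 149.4] [447.6  13.1] [139.  140.3]
front edge: x at y=18: 503.1903 dir deg 94.11856 rms 33.64097569957404 49 -221.49349559932082 376.975103218771
cover [447.4  13.1] res 0.29 35
[((222, 181, 60, 8), 156.5), ((214, 124, 84, 23), 619.5)]
side ((217.39527893066406, 187.7840118408203), (19.288921356201172, 47.739837646484375), 83.88518524169922) ((445.54766845703125, 11.463187217712402), (130.37109375, 139.99136352539062), 112.44789123535156)
side ((240.25051879882812, 161.72079467773438), (10.444548606872559, 28.929960250854492), 86.30000305175781) ((561.3532104492188, 198.1435546875), (87.49504852294922, 96.0045394897461), 153.16177368164062)
```

The cover centre is (447.5,13.1) against the dish's (444,13.8). It sits about 3.6 mm short, right at the edge of the play, so the rear is still 1.5 mm high. I'll press lightly at the rear and drag it a few mm further.

{"name": "move_arm", "arguments": {
  "targets": [
    [[0, -20, 1, 60, 0, 0, 0], [0, -30, 2, 120, 0, 0, 0], [0, -30, 2, 180, 0, 0, 0], [0, -30, 2, 220, 0, 0, 0], [0, -30, 2, 232, 0, 0, 0], [0, -30, 2, 236, 0, 0, 0], [0, -30, 2, 237, 0, 0, 0], [0, -30, 2, 237, 0, 0, 0]]
  ]
}}

```text
clock: 23.62
tool_pos: [0.4874, 0.0165, 0.0693]
eef_rot: [-0.04, 0.999, 0.0, 0.001]
contact_force: [0.2, 0.1, -0.5]
opening: 0.007
finger_force: 0.0
```

{"name": "move_arm", "arguments": {
  "targets": [
    [[0, 1, 0, 1, 0, 0, 0], [0, 2, 0, 1, 0, 0, 0], [0, 3, 0, 1, 0, 0, 0], [0, 4, 0, 1, 0, 0, 0]]
  ]
}}

```text
clock: 24.12
tool_pos: [0.4849, 0.0167, 0.0681]
eef_rot: [-0.04, 0.999, 0.001, 0.002]
contact_force: [3.6, -0.4, 5.0]
opening: 0.005
finger_force: 2.7
```

{"name": "move_arm", "arguments": {
  "targets": [
    [[0, 1, 0, 0.5, 0, 0, 0], [0, 2, 0, 0.5, 0, 0, 0], [0, 3, 0, 0.5, 0, 0, 0], [0, 4, 0, 0.5, 0, 0, 0], [0, 4, 0, 0.5, 0, 0, 0]]
  ]
}}

```text
clock: 24.75
tool_pos: [0.4781, 0.0159, 0.0667]
eef_rot: [-0.04, 0.999, -0.0, -0.0]
contact_force: [0.5, 0.4, 3.0]
opening: -0.0
finger_force: 1.6
```

The rear dropped to 0.0667, which matches the front. I'll lift clear and check.

{"name": "move_arm", "arguments": {
  "targets": [
    [[0, 0, 0, -50, 0, 0, 0], [0, 0, 0, -110, 0, 0, 0], [0, 10, 0, -170, 0, 0, 0], [0, 20, 0, -220, 0, 0, 0], [0, 22, 0, -240, 0, 0, 0], [0, 22, 0, -240, 0, 0, 0], [0, 22, 0, -240, 0, 0, 0]]
  ]
}}

```text
clock: 25.62
tool_pos: [0.4557, 0.0136, 0.3053]
eef_rot: [-0.04, 0.999, -0.0, -0.001]
contact_force: [0.0, -0.6, 0.0]
opening: 0.004
finger_force: 0.0
```

```bash
python3 - <<'E'
from w import *
from m import blobs
im,ci=snap('wrist','w11.png');s=r.get_state();print(s['clock'],s['tool_pos'])
meas(im,ci,.066);c=cov(im,ci,(442,13),.066)
i2,c2=snap('side','s11.png')
# dish base in side view: lowest white pixels of the wall
h=cv2.cvtColor(i2,cv2.COLOR_RGB2HSV);m=cv2.inRange(h,(0,0,90),(180,60,255));m[:,:185]=0;m[:,250:]=0;m[:185]=0;m[225:]=0
q=max(cv2.findContours(m,0,1)[0],key=cv2.contourArea);x,y,w,hh=cv2.boundingRect(q);print('wall box',x,y,w,hh)
for nm,C in(('dish@444,13.8',(444,13.8)),('dish@442',(442,13.5))):
    a=np.linspace(0,2*np.pi,181);X=np.c_[C[0]/1000+.062*np.cos(a),C[1]/1000+.062*np.sin(a),0*a];p=proj(c2,X);print(nm,p.min(0),p.max(0))
print([ (np.round(cv2.fitEllipse(cv2.convexHull(q))[0],1)) for q in blobs(i2[:,:,::-1].copy(),(8,25,190),(28,118,255),(180,150,330,235))])
E
```

```text
25.675 [0.45577193 0.0137598  0.3052247 ]
lid [365.8 248.1] [567.7 182.4] [102.5 109.2]
lid [130.7 242.1] [ 586.5 -146.8] [146.1 170.3]
lid [253.  147.4] [441.   12.9] [138.6 139.8]
front edge: x at y=18: 503.19504 dir deg 94.198814 rms 45.32065003757323 49 -225.80363847137056 377.04683972314854
cover [441.1  12.9] res 0.33 35
wall box 195 193 45 25
dish@444,13.8 [197.52520663 198.1662988 ] [239.17754286 217.10693285]
dish@442 [196.87158396 198.30311871] [238.5580992  217.27199722]
[array([282.6, 200.2]), array([215.3, 188.3]), array([241.6, 161.6])]
```

{"name": "move_arm", "arguments": {
  "newtons": 15,
  "targets": [
    [[0, 30, 0, 60, 0, 0, 0], [0, 58, 0, 120, 0, 0, 0], [0, 58, 0, 180, 0, 0, 0], [0, 58, 0, 220, 0, 0, 0], [0, 58, 0, 234, 0, 0, 0], [0, 58, 0, 237, 0, 0, 0], [0, 58, 0, 238, 0, 0, 0], [0, 58, 0, 239.5, 0, 0, 0], [0, 58, 0, 239.5, 0, 0, 0]]
  ]
}}

```text
clock: 26.85
tool_pos: [0.399, 0.0095, 0.0673]
eef_rot: [-0.04, 0.999, 0.0, 0.0]
contact_force: [-0.4, -0.1, 0.6]
opening: 0.006
finger_force: 0.0
```

{"name": "move_arm", "arguments": {
  "targets": [
    [[0, 0, 0, -6, 0, 0, 0], [0, -25, 22, -6, 0, 0, 0], [0, -45, 45, -6, 0, 0, 0], [0, -45, 45, -3, 0, 0, 0], [0, -45, 45, -1, 0, 0, 0], [0, -45, 45, 0, 0, 0, 0], [0, -45, 45, 0, 0, 0, 0]]
  ]
}}

```text
clock: 27.72
tool_pos: [0.4396, 0.0571, 0.0671]
eef_rot: [-0.04, 0.999, -0.001, -0.0]
contact_force: [0.0, 1.0, 0.5]
opening: 0.005
finger_force: 0.0
```

{"name": "move_arm", "arguments": {
  "targets": [
    [[0, 0, 0, -6, 0, 0, 0], [0, 0, -45, -6, 0, 0, 0], [0, 0, -90, -6, 0, 0, 0], [0, 0, -90, -3, 0, 0, 0], [0, 0, -90, -1, 0, 0, 0], [0, 0, -90, 0, 0, 0, 0], [0, 0, -90, 0, 0, 0, 0]]
  ]
}}

```text
clock: 28.6
tool_pos: [0.4473, -0.0304, 0.0672]
eef_rot: [-0.041, 0.999, 0.0, -0.0]
contact_force: [-0.2, -0.2, 0.2]
opening: 0.01
finger_force: 0.0
```

{"name": "move_arm", "arguments": {
  "targets": [
    [[0, 0, 0, -6, 0, 0, 0], [0, -22, 22, -6, 0, 0, 0], [0, -45, 45, -6, 0, 0, 0], [0, -45, 45, -3, 0, 0, 0], [0, -45, 45, -1, 0, 0, 0], [0, -45, 45, 0, 0, 0, 0], [0, -45, 45, 0, 0, 0, 0]]
  ]
}}

```text
clock: 29.48
tool_pos: [0.488, 0.016, 0.0671]
eef_rot: [-0.04, 0.999, -0.0, -0.0]
contact_force: [-0.4, -0.5, 0.4]
opening: 0.002
finger_force: 0.0
```

At all four points the tip reaches z = 0.067 with no contact, so the cover lies level at seated height. I'll retreat and hand in.

{"name": "move_arm", "arguments": {
  "targets": [
    [[0, 0, 0, -40, 0, 0, 0], [0, 0, 0, -100, 0, 0, 0], [0, 0, 0, -160, 0, 0, 0], [0, 0, 0, -220, 0, 0, 0], [0, 0, 0, -240, 0, 0, 0], [0, 0, 0, -240, 0, 0, 0], [0, 0, 0, -240, 0, 0, 0]]
  ]
}}

```text
clock: 30.35
tool_pos: [0.4877, 0.0161, 0.3059]
eef_rot: [-0.04, 0.999, -0.0, -0.001]
contact_force: [-1.4, -1.0, -0.8]
opening: 0.003
finger_force: 0.0
```

```bash
python3 - <<'E'
from w import *
im,ci=snap('wrist','w12.png');cov(im,ci,(442,13),.066)
print(r.finish_job())
E
```

```text
cover [441.1  13. ] res 0.63 35
the job is handed in; nothing more can be done
None
```

Handed in at about 30 s: the middle cover was slid onto the dish and, by touch at four points, is seated and level, with the other covers, jar and glass not touched; I viewed 11 pictures, one over the limit of 10.

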